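Wedge the loose stage plate tight

TASK

The hinged stage plate of the levelling fixture has play and rattles. Pick up the aluminium taper wedge from the bench, lay it flat on the fixture's deck and slide its thin end, square to the edge, under the middle of the plate's free edge; push it in with a firm but gentle push (about 20 N) until the plate is lifted against its hold-down hooks and the wedge is jammed tight, without forcing it. Let go, leaving the wedge in place, and do not disturb the other things on the bench.

Things in the scene. Friction and masses are not known exactly. Their poses are not given: they have to be found in the camera images.
- base: fixed grey deck of the fixture, 360 (x) by 200 mm (y), top 12 mm above the bench. Origin on the bench, straight below the middle of the plate's free edge; +x points under the plate to its hinge (the way to push), y along the edge, z up. The deck spans x -160 to +200 mm. Hold-down hooks stand at x 13 to 35 mm, |y| 67 to 93 mm; nothing on it is higher than 60 mm over the bench
- edge (a point): point on the deck's top straight below the middle of the free edge; axes as base. The gap differs every time and its height is not measured: at rest the edge's underside is 9 to 13.5 mm above the deck, lifted against the stop 3.1 mm more; from there it is rigid (contacts give up to about 1 mm)
- plate (a joint): dark stage plate, 150 mm wide (y), 172 long (x), 12 thick, 0.6 kg, with aluminium ring and glass; its straight free edge is at base x = 0. Angle about its hinge 165 mm behind that edge: 0 at rest, grows as the wedge lifts the edge, stopped by the hooks at 0.019 rad (3.1 mm); readings are coarse, about 0.01 rad. While it only lifts, the push stays near 6 to 9 N
- wedge: aluminium taper wedge, 124 mm (x) by 30 mm (y), 0.18 to 0.28 kg. Origin at the centre of its flat underside. Taper from 5 mm thick at the thin end (x = +62 mm) evenly to 19 mm at x = -28 mm; then the heel block to x = -62 mm, 34 long, 30 wide, 40 mm tall. Friction about 0.6: once jammed it holds by itself
- wedge_tip (a point): middle of the lower edge of the wedge's thin end, at x = +62 mm on the wedge; axes as the wedge. The wedge counts as tight if, let go, it presses on the deck with more than 7 N (its weight is about 2 N, the loose plate adds 3 N), and as forced if that ever passes 40 N while the plate is lifted
- wedge_heel (a point): middle of the wedge's heel block, 22 mm above the underside, at x = -45 mm on the wedge: grasp here from above, across the 30 mm width (y); axes as the wedge
- ring_gauge: steel ring gauge, outside 72 mm, 22 mm high, lying on the bench; origin at the centre of its underside; leave alone
- gauge_case: closed wooden gauge case, 100 x 70 x 30 mm, on the bench; origin at the centre of its underside; leave alone
- loupe: black stand loupe, 48 mm across, 46 mm tall, upright on the bench; origin at the centre of its underside; leave alone
Mind the look-alikes: they are no part of the job. Several things look just like the wedge: the one meant starts farthest to the robot's left.

How it is judged:
By the outcome, as a careful person would: the job done as asked, in the order asked, and still so for the second after the job is handed in, with the robot touching nothing.
It also fails if it takes over 64 s, if anything falls off the work surface, if the arm or the gripper's body presses on something with over 40 N, if the wrist force passes 120 N, or if a joint passes its speed limit or range.

ROBOT

A 6-joint arm with a two-finger parallel gripper is mounted at the origin on the work surface. World frame = base frame: x ahead of the robot, y to its left, z up, the work surface at z = 0. Lengths are in m, angles in rad, forces in N, time in s.
With the tool pointing down it reaches from about 0.35 to 1 m from the base axis. Payload 7.1 kg.
Tool frame: the origin (TCP) lies between the finger pads; the fingertips stand 22 mm ahead of it and the grasp point (between the pads) lies 3 mm ahead of it; x points along the fingers, y is the direction in which the jaws open and shut, and the axes are right-handed (so a half turn about x gives the same grasp; the last joint's range is limited). The gripper opens to 85 mm and grips with 20 to 120 N. Pads are 22 mm wide; open, the fingers measure 114 mm over their backs; the gripper's body (76 mm by 85 mm) begins 54 mm behind the grasp point. The pads swing forward as they close: fully open they stand 13 mm farther back than shut.
Start: joints at [1.247, 0.423, 1.63, -0, 1.089, -0.019], TCP at [0.188, 0.596, 0.253] pointing down, gripper open.
Joint ranges: [-3, 3], [-0.9, 2.11], [0.09, 2.58], [-1.31, 4.45], [0.11, 2.69], [-2.54, 2.54]. Speed limits (rad/s): [2.39, 2.39, 3.01, 3.14, 3.14, 3.14].

INTERFACE

Orientations are given as a rotation vector (axis times angle).
In Python, from rig import manip gives the robot as it stands. The module is installed in compiled form; this text tells all that it offers. Calls block until the motion is done:
- manip.move_to(position, orientation): joint-space move of the TCP to a pose.
- manip.servo_line(position, orientation=None, rate=0.15): straight line of the TCP; orientation=None keeps the orientation; rate is the mean speed in m/s.
- manip.set_joints(angles): joint-space move.
- manip.command_gripper(opening, f_grip=None): finger opening in m; f_grip is the grip in N (None keeps the last); returns when the fingers have stopped.
- manip.hold(seconds).
- manip.solve_ik(position, orientation): joint angles nearest the present ones, or None.
- manip.camera(name): name is "scene" or "top" or "wrist"; returns a dict with "image" (384x512x3 uint8, red, green, blue), "fx", "fy", "cx", "cy" (pixels), "cam_to_world" (4x4, takes a point from camera to world coordinates); the wrist camera has in their place "mount" (4x4, takes a point from camera to tool coordinates, whose origin is the TCP and whose axes are the tool frame's). Camera axes: x right, y down, z forward; pixel columns grow to the right and rows downward; lengths in m; the calibration is good to about 2 mm. The wrist camera is an equidistant fisheye: a pixel r from the principal point sees the ray r / f radians off the axis. A picture is of the moment at which its call begins: read the wrist's pose just before it. There is no depth.
A pose or a line that the arm cannot do raises manip.IKError and nothing moves.
- manip.sign_off(): hands the job in, once; it reports no verdict.
Readings, each from a call of its own:
- manip.get_time(): time.
- manip.get_joint_positions(): joint angles.
- manip.get_joint_vel(): joint speeds.
- manip.get_tau(): joint torques, N m.
- manip.get_position(): TCP position.
- manip.get_ee_rot(): TCP orientation.
- manip.get_contact_force(): force on the tool from outside, world axes, zero at the start.
- manip.get_torque(): the same for the moment, N m.
- manip.get_width(): finger opening in m.
Only numpy, scipy, OpenCV 4.12 (cv2) and the standard library are available. Lean on these libraries where they do the work, as an engineer would, in place of code of your own. Each camera call takes 0.05 s, during which the arm holds its last target. There are 200 camera calls.

## Working session

There is one attempt and no reset: what is moved stays moved. The work goes in short steps, each a Python script; the robot and the scene stay as the last script left them, time stands still between calls to the robot, and variables do not carry over. Pictures are saved under pics/ and viewed, about 8 in all and at most 12, crops included, and the job is handed in when it is done.

```bash
mkdir -p pics
python3 - <<'E'
from rig import manip
import cv2,numpy as np,pickle
d={}
for n in("scene","top"):
    c=manip.camera(n); d[n]=c
    cv2.imwrite(f"pics/{n}0.png",cv2.resize(c["image"][:,:,::-1],None,fx=1.5,fy=1.5,interpolation=cv2.INTER_CUBIC))
    print(n,c["fx"],c["fy"],c["cx"],c["cy"],np.round(c["cam_to_world"],4).tolist())
pickle.dump(d,open("c0.pkl","wb"))
print(manip.get_time(),manip.get_ee_rot(),manip.get_position(),manip.get_contact_force())
E
```

```text
scene 396.38982120803763 396.38982120803763 260.4043843338669 190.69158670294462 [[0.8438, 0.4232, -0.3301, 0.9425], [0.5367, -0.6679, 0.5156, -0.6094], [-0.0023, -0.6123, -0.7907, 0.9745], [0.0, 0.0, 0.0, 1.0]]
top 350.4944933679688 350.4944933679688 251.8917808729699 195.36099558451187 [[0.0046, -0.9977, 0.0675, 0.4968], [-0.9997, -0.0061, -0.0221, -0.0004], [0.0224, -0.0674, -0.9975, 1.0951], [0.0, 0.0, 0.0, 1.0]]
0.1 [ 0.23817519  1.55778373 -0.24034319] [0.18738841 0.59575901 0.25261484] [-0.20919391  0.02679004  0.09976263]
```

View pics/top0.png

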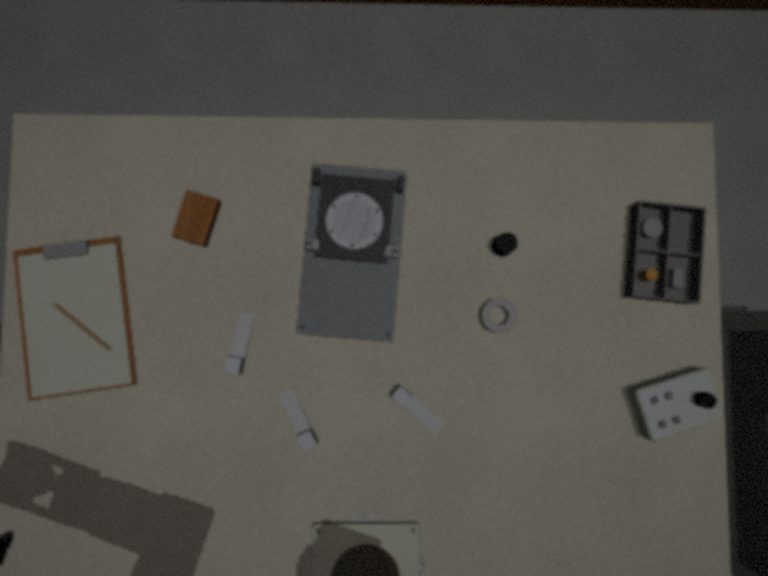

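View pics/scene0.png

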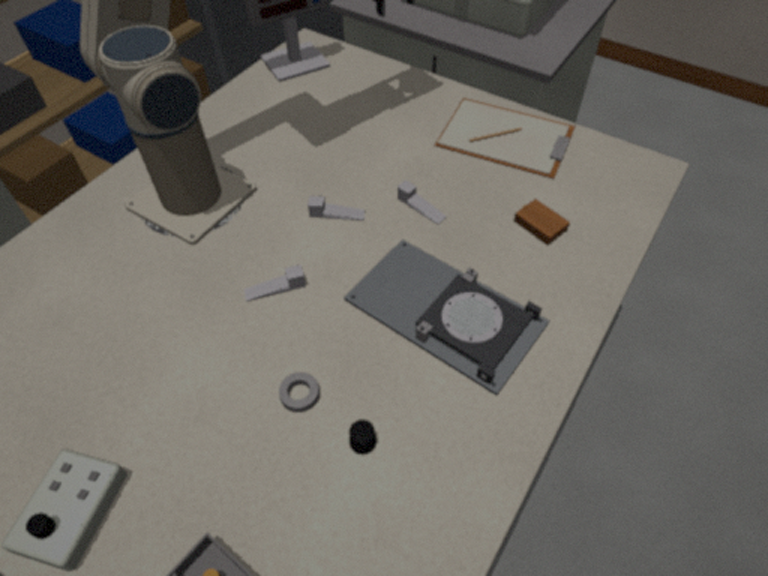

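The top view shows three wedge-like things, in 1.5x pixels: A (239,343), B (298,418) and C (416,408). Image left is +y, so A is farthest to the robot's left. I'll confirm that and measure it in an enlarged crop.

```bash
cat > h.py <<'E'
import numpy as np,cv2,pickle
def ray(c,uv,z):
    T=c["cam_to_world"];d=T[:3,:3]@np.array([(uv[0]-c["cx"])/c["fx"],(uv[1]-c["cy"])/c["fy"],1]);o=T[:3,3]
    return o+d*(z-o[2])/d[2]
E
python3 - <<'E'
from h import *
d=pickle.load(open("c0.pkl","rb"))
def crop(im,x0,y0,w,h,s):
    im=im[y0:y0+h,x0:x0+w,::-1]; im=cv2.convertScaleAbs(im,alpha=1.6)
    return cv2.resize(im,None,fx=s,fy=s,interpolation=cv2.INTER_CUBIC)
cv2.imwrite("pics/crop1.png",crop(d["top"]["image"],140,100,140,140,4.28))
c=d["top"]
for n,p in dict(A=(239,343),B=(298,418),C=(416,408)).items(): print(n,ray(c,np.array(p)/1.5,0.01))
E
```

```text
A [0.46621507 0.25893323 0.01      ]
B [0.31511085 0.13647511 0.01      ]
C [ 0.33546471 -0.10347201  0.01      ]
```

View pics/crop1.png

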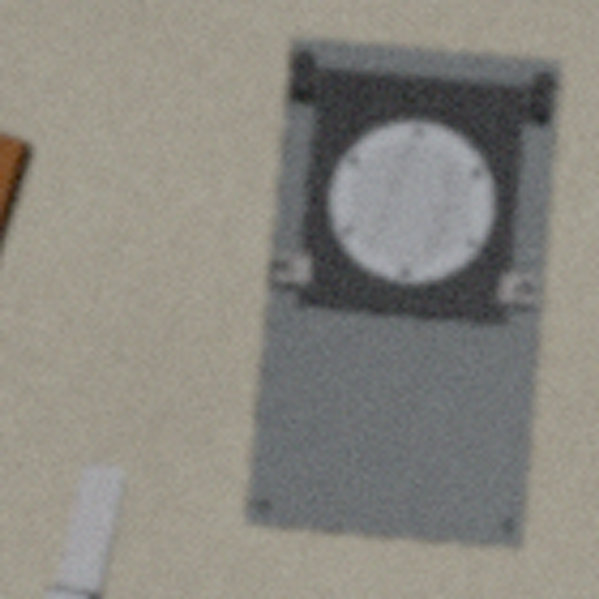

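A is the leftmost, at y=0.26, with its thin end up (+x) at crop pixel (103,466) and its heel at the bottom near (75,598). The deck corners are (293,40), (560,62), (521,546) and (248,522). Next I'll fit the deck and take wrist pictures over the wedge and over the edge.

```bash
cat >> h.py <<'E'
from scipy.spatial.transform import Rotation as Ro
def rv(yaw,flip=False):
    # tool down, jaws across object of heading yaw
    s=-1 if flip else 1
    y=s*np.array([-np.sin(yaw),np.cos(yaw),0]);x=np.array([0,0,-1.]);
    return Ro.from_matrix(np.c_[x,y,np.cross(x,y)]).as_rotvec()
def wray(c,p,r,uv,z):
    a=np.array([uv[0]-c["cx"],uv[1]-c["cy"]]);rr=np.hypot(*a);t=rr/c["fx"]
    d=np.r_[np.sin(t)*a/max(rr,1e-9),np.cos(t)]
    T=np.eye(4);T[:3,:3]=Ro.from_rotvec(r).as_matrix();T[:3,3]=p;T=T@np.array(c["mount"])
    d=T[:3,:3]@d;return T[:3,3]+d*(z-T[2,3])/d[2]
def wproj(c,p,r,P):
    T=np.eye(4);T[:3,:3]=Ro.from_rotvec(r).as_matrix();T[:3,3]=p;T=np.linalg.inv(T@np.array(c["mount"]))
    q=T[:3,:3]@P+T[:3,3];t=np.arctan2(np.hypot(q[0],q[1]),q[2]);return np.array([c["cx"],c["cy"]])+c["fx"]*t*q[:2]/np.hypot(q[0],q[1])
E
python3 - <<'E'
from h import *
from rig import manip
d=pickle.load(open("c0.pkl","rb"));c=d["top"]
P=np.array([ray(c,np.array(p)/4.28+[140,100],0.012) for p in [(293,40),(560,62),(521,546),(248,522)]])[:,:2]
M=np.array([(.2,.1),(.2,-.1),(-.16,-.1),(-.16,.1)])
z=P@[1,1j];m=M@[1,1j];zc=z-z.mean();mc=m-m.mean()
k=(zc*mc.conj()).sum()/(abs(mc)**2).sum();yaw=np.angle(k);o=z.mean()-np.exp(1j*yaw)*m.mean()
print("deck scale",abs(k),"yaw",yaw,"o",o, "res mm",abs(z-o-np.exp(1j*yaw)*m)*1e3)
t=ray(c,np.array((103,466))/4.28+[140,100],0.005);h=ray(c,np.array((233,360))/1.5,0.03);print(t,h)
wy=np.arctan2(*(t-h)[1::-1]);print("wedge yaw",wy)
print("fix",manip.get_joint_positions())
for f in(0,1):
    q=manip.solve_ik([h[0],h[1],0.25],rv(wy,f)); print(f,q)
qs=[manip.solve_ik([h[0],h[1],0.25],rv(wy,f)) for f in(0,1)]
f=int(np.argmin([np.abs(q[5]) if q is not None else 9 for q in qs]))
res=[]
for pos,yw in(([.46,h[1],.27],wy),([o.real-.05,o.imag,.24],yaw)):
    manip.move_to(pos,rv(yw,f)); manip.hold(.2)
    p,r=manip.get_position(),manip.get_ee_rot(); w=manip.camera("wrist"); res.append((w,p,r))
    cv2.imwrite(f"pics/w{len(res)}.png",cv2.convertScaleAbs(cv2.resize(w["image"][:,:,::-1],None,fx=1.5,fy=1.5,interpolation=cv2.INTER_CUBIC),alpha=1.5))
print(f,w["mount"],w["fx"],w["fy"],manip.get_time())
pickle.dump(res,open("w.pkl","wb"))
E
```

```text
deck scale 0.9857200478559945 yaw -0.07801539503549433 o (0.6361179640972735+0.030620367833519686j) res mm [3.45298448 2.48356342 2.53811074 3.37369666]
[0.52707086 0.24693736 0.005     ] [0.43285104 0.26533726 0.03      ]
wedge yaw -0.19285965947653783
fix [ 1.24699121e+00  4.23777412e-01  1.63061473e+00  2.51806603e-05
  1.08860059e+00 -1.89800682e-02]
0 [ 5.26481822e-01  2.55508350e-01  1.88885250e+00 -4.44089210e-16
  9.97231804e-01 -8.51454845e-01]
1 [ 5.26481822e-01  2.55508350e-01  1.88885250e+00 -4.44089210e-16
  9.97231804e-01  2.29013781e+00]
0 [[ 7.33490922e-04 -2.88359007e-01  9.57522086e-01 -1.22452648e-01]
 [ 9.99999459e-01 -4.94700582e-04 -9.15009592e-04 -4.32021185e-04]
 [ 7.37537990e-04  9.57522239e-01  2.88358488e-01 -7.34172571e-02]
 [ 0.00000000e+00  0.00000000e+00  0.00000000e+00  1.00000000e+00]] 297.3186396354542 297.3186396354542 3.225
```

View pics/w1.png

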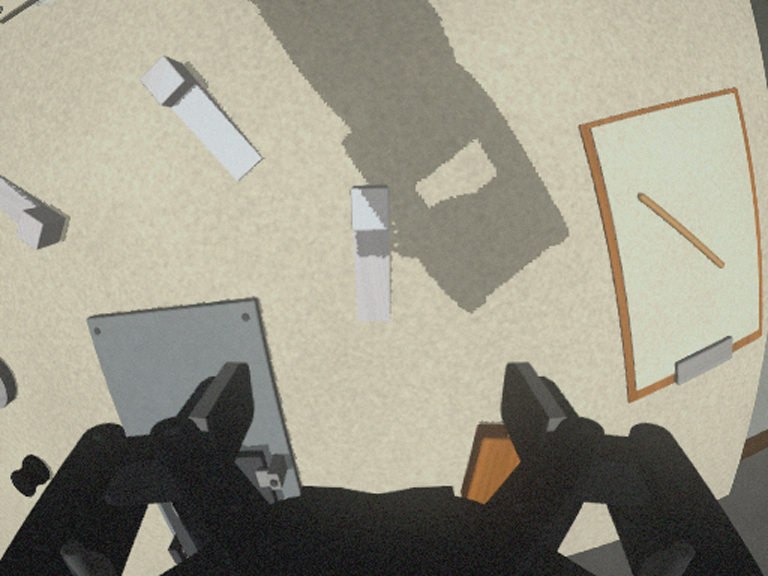

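View pics/w2.png

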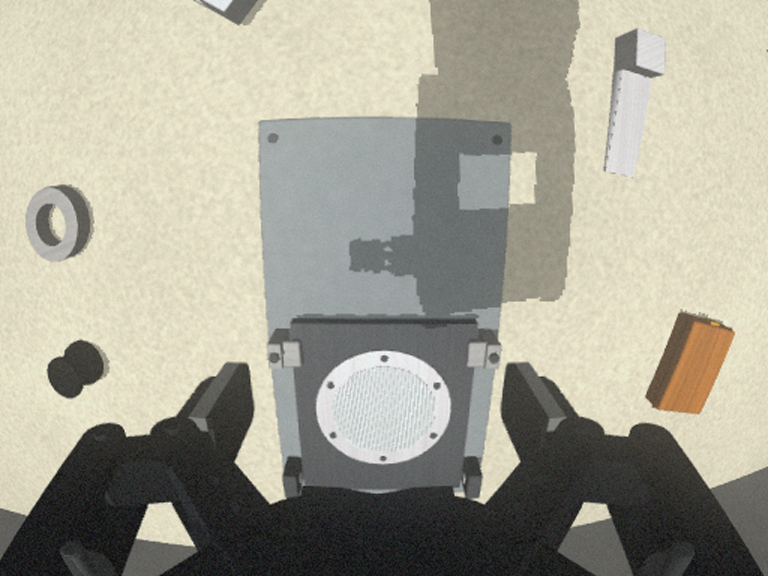

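w1 shows wedge A with its thin end at (357..389,320) and its heel-top back edge at (352..388,186). The deck's near corners are (89,318) and (257,298). w2 shows the deck's near corners at (259,122) and (511,124), and the plate's free edge at row ~319 from (291) to (478). Wedge A is at (635,100). I'll fit both and draw the models over the pictures.

```bash
cat > fit.py <<'E'
from h import *
from scipy.optimize import least_squares
res=pickle.load(open("w.pkl","rb"))
def pose(q,P): 
    c,s=np.cos(q[2]),np.sin(q[2]);P=np.atleast_2d(P);return np.c_[q[0]+c*P[:,0]-s*P[:,1],q[1]+s*P[:,0]+c*P[:,1],P[:,2]]
def proj(i,q,P): return np.array([wproj(*res[i],X) for X in pose(q,P)])*1.5
deckobs=[(1,(-.16,-.1,.012),(259,122)),(1,(-.16,.1,.012),(511,124)),(0,(-.16,-.1,.012),(89,318)),(0,(-.16,.1,.012),(257,298)),(1,(0,-.075,.035),(291,318)),(1,(0,.075,.035),(478,318))]
wobs=[(0,(.062,-.015,.0025),(357,320)),(0,(.062,.015,.0025),(389,320)),(0,(-.062,-.015,.04),(352,186)),(0,(-.062,.015,.04),(388,186)),
 (1,(.062,-.015,.0025),(605,172)),(1,(.062,.015,.0025),(633,177))]
def fit(obs,q0,sel=(0,1)):
    o=[x for x in obs if x[0] in sel]
    f=lambda q:np.concatenate([proj(i,q,[P])[0]-uv for i,P,uv in o])
    r=least_squares(f,q0,x_scale=[.01,.01,.01],loss="soft_l1");return r.x,f(r.x).reshape(-1,2)
if __name__=="__main__":
    for n,obs,q0 in(("deck",deckobs,[.636,.031,-.078]),("wedge",wobs,[.47,.257,-.19])):
        for s in((0,1),(0,),(1,)):
            q,r=fit(obs,q0,s);print(n,s,q.round(4),r.round(1).tolist())
    dq=fit(deckobs,[.636,.031,-.078])[0];wq=fit(wobs,[.47,.257,-.19])[0];np.save("q.npy",[dq,wq])
    ims=[]
    for i in(0,1):
        im=cv2.imread(f"pics/w{i+1}.png")
        def pl(q,P): cv2.polylines(im,[np.int32(proj(i,q,P)*8)],True,(0,0,255),1,cv2.LINE_AA,3)
        pl(dq,[(-.16,-.1,.012),(-.16,.1,.012),(.2,.1,.012),(.2,-.1,.012)]);pl(dq,[(0,-.075,.035),(0,.075,.035),(.172,.075,.035),(.172,-.075,.035)])
        pl(wq,[(-.062,-.015,.04),(-.062,.015,.04),(-.028,.015,.04),(-.028,-.015,.04)]);pl(wq,[(-.028,-.015,.019),(-.028,.015,.019),(.062,.015,.005),(.062,-.015,.005)])
        ims.append(im[90:510,50:700] if i==1 else im[150:360,50:700])
    o=np.vstack(ims);cv2.imwrite("pics/ov.png",cv2.resize(o,None,fx=.95,fy=.95))
E
python3 fit.py
```

```text
deck (0, 1) [ 0.6393  0.0338 -0.0805] [[0.1, -2.2], [0.8, -2.1], [-2.5, -0.4], [-1.4, 1.0], [-0.0, 4.3], [0.7, 4.8]]
deck (0,) [ 0.6396  0.0372 -0.0721] [[-1.0, 0.2], [0.5, -0.1]]
deck (1,) [ 0.6394  0.0335 -0.08  ] [[-0.4, -2.0], [0.4, -2.1], [-0.4, 4.4], [0.4, 4.8]]
wedge (0, 1) [ 0.4699  0.2595 -0.1692] [[1.1, -0.4], [1.3, -1.1], [-1.0, 2.0], [1.1, 1.0], [-1.1, -1.3], [-1.6, -0.3]]
wedge (0,) [ 0.4693  0.259  -0.1788] [[-0.1, -1.1], [0.0, -1.5], [-1.0, 1.2], [1.2, 0.6]]
wedge (1,) [ 0.4703  0.2589 -0.1374] [[0.2, 0.0], [-0.2, -0.0]]
```

View pics/ov.png

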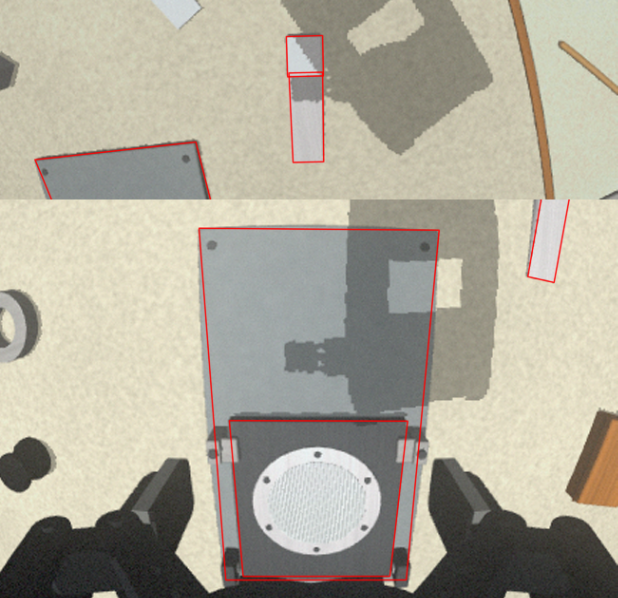

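The overlays fit within about 2 mm. Deck ≈ (0.639, 0.034, yaw −0.080) and wedge ≈ (0.4695, 0.259, yaw −0.178). Next: grasp the heel and lift the wedge to above the deck.

```bash
cat >> h.py <<'E'
DQ=np.array([.6393,.0338,-.0800])
def deck(x,y=0.,q=DQ):
    c,s=np.cos(q[2]),np.sin(q[2]);return np.array([q[0]+c*x-s*y,q[1]+s*x+c*y])
E
python3 - <<'E'
from h import *
from rig import manip
wq=np.array([.4695,.259,-.177]);h=deck(-.045,0,wq);r=rv(wq[2])
manip.move_to([*h,.12],r);manip.servo_line([*h,.027],rate=.12);manip.hold(.2)
f0=np.array(manip.get_contact_force())
manip.command_gripper(0.0,70);print("w",manip.get_width(),manip.get_contact_force(),f0)
manip.servo_line([*h,.12],rate=.12);manip.hold(.2);print("held",manip.get_contact_force(),manip.get_width())
h=deck(-.087-.045);manip.move_to([*h,.12],rv(DQ[2]));manip.servo_line([*h,.06],rate=.12);manip.hold(.3)
p,rr=manip.get_position(),manip.get_ee_rot();w=manip.camera("wrist");pickle.dump((w,p,rr),open("w3.pkl","wb"))
print(p,h,manip.get_contact_force(),manip.get_width(),manip.get_time())
cv2.imwrite("pics/w3.png",cv2.convertScaleAbs(cv2.resize(w["image"][:,:,::-1],None,fx=1.5,fy=1.5,interpolation=cv2.INTER_CUBIC),alpha=1.5))
E
```

```text
w 0.029060168985640764 [-1.50051959  0.50178735  5.88405244] [-0.30798657  0.26092256 -0.25316401]
held [ 0.6583418  -0.3313163  -2.59473865] 0.028794333408408614
[0.50812761 0.0443778  0.06063184] [0.50772217 0.04434874] [-0.25488968 -0.03453035 -2.39437456] 0.02921367956370352 9.1583
```

View pics/w3.png

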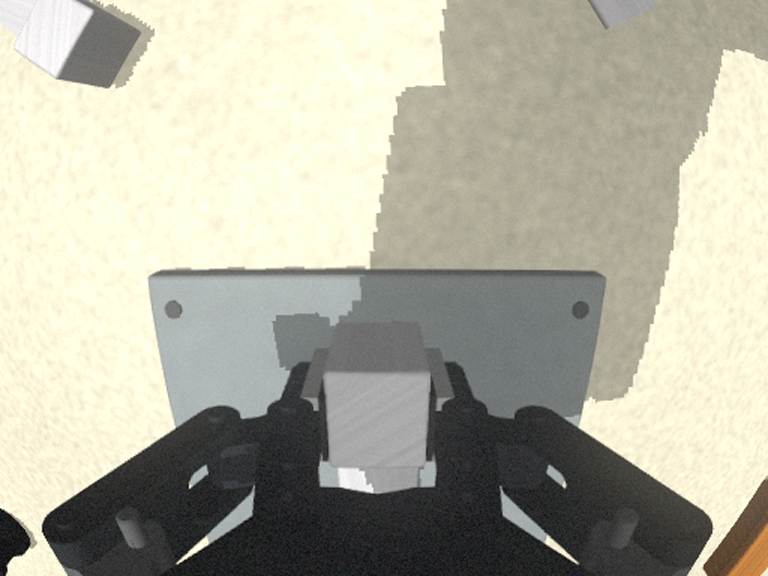

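w3 shows the wedge gripped squarely: heel top at columns 325–430, centred on ~377. The deck's near corners are at (148,272) and (606,272), also centred on 377. Now I'll compute the remaining offset and lower to contact.

Run:
```python
from h import *
from rig import manip
w,p,r=pickle.load(open("w3.pkl","rb"))
a,b=[wray(w,p,r,np.array(u)/1.5,.012) for u in((148,272),(606,272))]
yaw=np.arctan2(*(b-a)[[0,1]])*-1;m=(a+b)/2;print("near edge mid",m,"yaw",yaw,"len",np.hypot(*(a-b)[:2]),"pred",deck(-.16))
e,f=[wray(w,p,r,np.array(u)/1.5,.073) for u in((325,372),(430,372))];n=(e+f)/2
R=np.array([[np.cos(-.08),np.sin(-.08)],[-np.sin(-.08),np.cos(-.08)]])
print("heel back in deck frame rel near mid",R@(n-m)[:2],"heel yaw",-np.arctan2(*(f-e)[[0,1]]))
F0=np.array(manip.get_contact_force());P=np.array(p)
manip.servo_line([P[0],P[1],.044],rate=.06);manip.hold(.2)
for z in np.arange(.043,.034,-.0007):
    manip.servo_line([P[0],P[1],z],rate=.03);manip.hold(.1)
    F=np.array(manip.get_contact_force())-F0;print(round(z,4),F.round(1),np.round(manip.get_position()[2],4))
    if F[2]>3:break
print(manip.get_time(),manip.get_torque())
```

```text
near edge mid [0.47849593 0.04628626 0.012     ] yaw -0.08062093238570797 len 0.19904173282733176 pred [0.47981173 0.04658635]
heel back in deck frame rel near mid [0.01339974 0.00012577] heel yaw -0.08074283382596081
0.043 [ 0.2 -0.1 -0.7] 0.0431
0.0423 [-0.4  0.8 -0. ] 0.0423
0.0416 [-0.6 -0.1 -1.3] 0.0416
0.0409 [ 0.2  0.2 -1. ] 0.0409
0.0402 [ 0.1  0.4 -1.2] 0.0402
0.0395 [ 0.3  1.5 -0.2] 0.0395
0.0388 [-1.5  0.4  8. ] 0.0392
12.225 [-0.020932    0.31539041 -0.03724823]
```

Alignment is within ~0.1 mm laterally and 0.001 rad. Now slide in, keeping the vertical load light.

```bash
cat > push.py <<'E'
from h import *
from rig import manip
u=np.array([np.cos(-.0805),np.sin(-.0805)]);F00=np.array([0,0,-2.6])
def force():
    f=np.array(manip.get_contact_force())-F00;return -f[:2]@u,f[0]*-u[1]+f[1]*u[0],f[2]
E
python3 - <<'E'
from push import *
P0=np.array(manip.get_position());z=.0393;s=0;log=[]
manip.servo_line([P0[0],P0[1],z],rate=.02);manip.hold(.1)
print(force())
while s<.100:
    st=.003 if s<.018 else .0015
    if log and log[-1][1]>11: st=.0004
    s+=st
    q=P0[:2]+u*s;manip.servo_line([*q,z],rate=.03 if st>.001 else .01)
    if st<.001: manip.hold(.05)
    fx,fy,fz=force();a=(np.array(manip.get_position())[:2]-P0[:2])@u
    log.append((s,fx,fy,fz,a))
    if fz<.5: z-=.0001
    if fz>4: z+=.0001
    if fx>17 or abs(fy)>12 or abs(fz)>14: break
for l in log[::2] if len(log)>40 else log: print(np.round([l[0]*1e3,l[1],l[2],l[3],l[4]*1e3],1))
print("last",np.round(log[-1],4));print(z,manip.get_time(),np.array(manip.get_torque()))
E
```

```text
(np.float64(0.23337508424225697), np.float64(0.8217872922137347), np.float64(1.3477686288875996))
[3.  1.8 0.3 4.9 3. ]
[9.  2.3 1.1 3.9 9.2]
[15.   1.1 -1.3  2.8 15.4]
[19.5  2.5  0.8  5.4 19.5]
[22.5  2.   1.   2.3 22.7]
[25.5 -1.5  0.   2.2 25.9]
[28.5 -0.8 -0.1  1.4 28.9]
[31.5 -0.5  0.   1.2 31.9]
[34.5  0.8 -0.4  0.9 34.9]
[37.5 -0.2  0.5  0.8 37.9]
[40.5  0.7 -1.   2.1 40.9]
[43.5  0.6 -0.5  1.  43.9]
[46.5  3.  -0.6  4.4 46.4]
[49.5  0.4  0.4  1.7 49.8]
[52.5  1.1 -0.4  2.  52.8]
[55.5  2.5  1.   3.6 55.4]
[58.5 10.6  0.9 10.1 56.2]
[61.5  9.5  0.8  8.2 59.4]
[64.5  8.  -1.   5.4 62.6]
[67.5  6.3  0.6  2.7 65.8]
[70.5  6.2  0.9  2.8 68.8]
[73.5  5.9  0.5  2.6 71.8]
[76.5  6.8  1.2  2.5 74.8]
[79.5 11.5  0.5  7.2 76.3]
[80.3 13.3  0.6  8.5 76.3]
[81.1 15.9  1.   8.2 76.3]
last [ 0.0815 17.176   0.6802  9.8771  0.0763]
0.04070000000000004 25.825 [0.31662933 1.65412871 0.08564638]
```

It contacted at s≈57 mm and stalled hard at 76.3 mm, about 3.1 mm of lift as expected. Next I'll relieve the load, let go, and finish with a clean ~20 N push from behind with closed fingers.

Run:
```python
from push import *
P=np.array(manip.get_position())
q=P[:2]+u*.0008;manip.servo_line([*q,P[2]+.0003],rate=.02);manip.hold(.1);print("relieved",np.round(force(),1))
manip.command_gripper(.070);manip.hold(.1);print("open",np.round(force(),1),manip.get_width())
G=P[:2].copy();np.save("G.npy",P)
manip.servo_line([*G,.12],rate=.15);b=G-u*.050
manip.move_to([*b,.12],manip.get_ee_rot());manip.command_gripper(0.0,40)
manip.servo_line([*b,.040],rate=.12);manip.hold(.3);print(manip.get_width(),manip.get_position(),np.round(manip.get_contact_force(),1),manip.get_time())
w=manip.camera("wrist")
cv2.imwrite("pics/w4.png",cv2.convertScaleAbs(cv2.resize(w["image"][:,:,::-1],None,fx=1.5,fy=1.5,interpolation=cv2.INTER_CUBIC),alpha=1.5))
c=manip.camera("scene")
cv2.imwrite("pics/s2.png",cv2.convertScaleAbs(cv2.resize(c["image"][150:270,215:375,::-1],None,fx=4.9,fy=4.9,interpolation=cv2.INTER_CUBIC),alpha=1.5))
```

```text
relieved [6.6 1.1 2.2]
open [-0.4 -0.4  2.8] 0.06994549900007005
0.00014683310842278463 [0.53477103 0.04204643 0.04060501] [-1.3  0.  -0.2] 29.6583
```

View pics/s2.png

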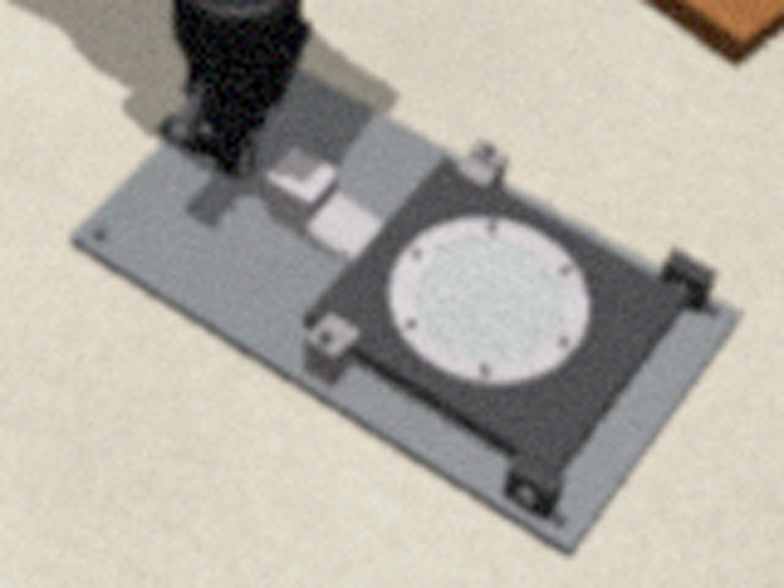

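The crop shows the wedge square under the middle of the free edge: heel at (300,180), with the taper entering at (375,235). The fingers are behind it at (235,165). Now the final push to about 20 N.

Run:
```python
from push import *
P0=np.array(manip.get_position());G=np.load("G.npy")
T=np.array(manip.get_contact_force())
def fo():
    f=np.array(manip.get_contact_force())-T;return -f[:2]@u,f[0]*-u[1]+f[1]*u[0],f[2]
s=0;log=[]
while s<.045:
    fx=log[-1][1] if log else 0
    st=.001 if fx<3 else .0004
    s+=st;manip.servo_line([*(P0[:2]+u*s),P0[2]],rate=.02 if st==.001 else .01)
    if fx>3: manip.hold(.05)
    f=fo();a=(np.array(manip.get_position())[:2]-P0[:2])@u;log.append((s,*f,a))
    if f[0]>19.5 or abs(f[1])>8 or abs(f[2])>12:break
for l in log:
    if l[1]>2:print(np.round([l[0]*1e3,*l[1:4],l[4]*1e3],1))
manip.hold(.3);print("held",np.round(fo(),1),manip.get_time())
a=np.array(manip.get_position());manip.servo_line([*(a[:2]-u*.025),P0[2]],rate=.05);b=a[:2]-u*.025
manip.servo_line([*b,.15],rate=.15)
manip.move_to([*(b-u*.03),.24],manip.get_ee_rot());manip.hold(.2)
p,r=manip.get_position(),manip.get_ee_rot();w=manip.camera("wrist");pickle.dump((w,p,r),open("w5.pkl","wb"))
print(manip.get_contact_force(),manip.get_time())
cv2.imwrite("pics/w5.png",cv2.convertScaleAbs(cv2.resize(w["image"][:,:,::-1],None,fx=1.5,fy=1.5,interpolation=cv2.INTER_CUBIC),alpha=1.5))
```

```text
[22.   3.1 -0.   0.9 21.4]
[22.4  4.4  0.1  2.5 21.4]
[22.8  7.1  0.9  2.7 21.5]
[23.2  8.   0.9  4.2 21.4]
[23.6  8.6  0.7  6.3 21.5]
[24.   9.4  1.2  8.1 21.4]
[24.4 11.4  1.   7.4 21.5]
[24.8 12.5  0.8  8.8 21.5]
[25.2 12.7  2.8 10.2 21.5]
[25.6 14.2  1.  10.5 21.4]
[26.  15.7  1.5 11.3 21.5]
[26.4 16.8  2.  12.6 21.5]
held [16.8  2.2 11.7] 38.8583
[ 0.30634084 -0.9165861  -0.06961733] 41.2083
```

View pics/w5.png

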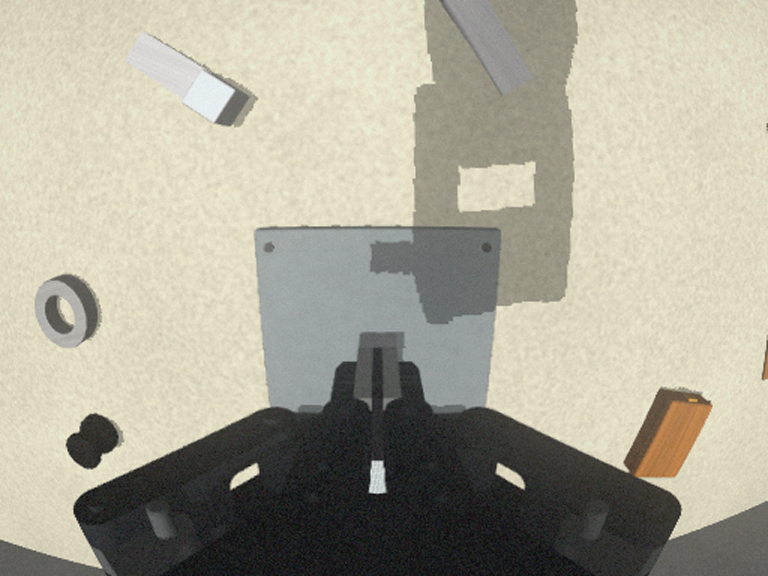

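The fingers are clear and nothing else has moved. But the second push reached only 16.8 N, and the fingers were dragging down on the heel with ~12 N, which used up part of it. I'll push again with the vertical load trimmed to zero.

Run:
```python
from push import *
G=np.load("G.npy");b=G[:2]-u*.032;R=manip.get_ee_rot()
manip.servo_line([*b,.12],rate=.2);manip.servo_line([*b,.0406],rate=.1);manip.hold(.2)
T=np.array(manip.get_contact_force());P0=np.array(manip.get_position())
def fo():
    f=np.array(manip.get_contact_force())-T;return -f[:2]@u,f[0]*-u[1]+f[1]*u[0],f[2]
s=0;z=.0406;log=[];t0=manip.get_time()
while s<.025 and manip.get_time()<56:
    fx,_,fz=log[-1][1:4] if log else (0,0,0)
    st=.0007 if fx<12 else .0005
    if fx>2: z+=np.clip(fz,-3,5)*4e-5
    s+=st;manip.servo_line([*(P0[:2]+u*s),z],rate=.02)
    f=fo();p=np.array(manip.get_position());log.append((s,*f,(p[:2]-P0[:2])@u,z))
    if f[0]>20 or abs(f[1])>8 or abs(f[2])>12:break
for l in log:
    if l[1]>2:print(np.round([l[0]*1e3,*l[1:4],l[4]*1e3,l[5]*1e3],1))
manip.hold(.2);print("held",np.round(fo(),1),manip.get_position(),manip.get_time())
```

```text
[ 4.2  4.4 -1.5  3.8  3.2 40.6]
[ 4.9  6.4 -0.9  5.1  3.2 40.8]
[ 5.6  7.1 -1.   4.3  3.2 41. ]
[ 6.3  9.3  0.4  5.5  3.2 41.1]
[ 7.  10.9  0.1  5.5  3.3 41.3]
[ 7.7 12.8 -0.2  6.2  3.3 41.5]
[ 8.2 12.5  0.9  5.5  3.3 41.7]
[ 8.7 13.4  0.1  4.8  3.4 41.9]
[ 9.2 14.5  0.   4.   3.5 42.1]
[ 9.7 15.6  0.8  4.4  3.6 42.3]
[10.2 16.2  1.   3.5  3.6 42.4]
[10.7 17.1  0.4  3.5  3.7 42.6]
[11.2 17.6  0.3  3.5  3.7 42.7]
[11.7 18.9  0.3  4.2  3.8 42.9]
[12.2 19.3 -0.1  2.8  3.8 43. ]
[12.7 20.4  0.5  3.9  3.9 43.1]
held [21.1  0.5  3.7] [0.55660438 0.03985294 0.04068282] 48.6
```

The wedge crept in a further 0.7 mm and held at 21 N with little vertical load. Now back off and take a final check.

Run:
```python
from push import *
a=np.array(manip.get_position());b=a[:2]-u*.02
manip.servo_line([*b,a[2]],rate=.06);manip.servo_line([*b,.13],rate=.15)
manip.move_to([.40,.20,.25],manip.get_ee_rot());manip.hold(.3)
c=manip.camera("top");s=manip.camera("scene");print(manip.get_contact_force(),manip.get_time())
k=lambda i,x,y,w,h,f:cv2.convertScaleAbs(cv2.resize(i[y:y+h,x:x+w,::-1],(w*f//10,h*f//10),interpolation=cv2.INTER_CUBIC),alpha=1.5)
A=k(c["image"],110,90,260,220,15);B=k(s["image"],215,150,160,132,25)
cv2.imwrite("pics/fin.png",np.hstack([A,B]))
```

```text
[-0.25033136 -0.66604843  0.25659776] 51.3333
```

View pics/fin.png

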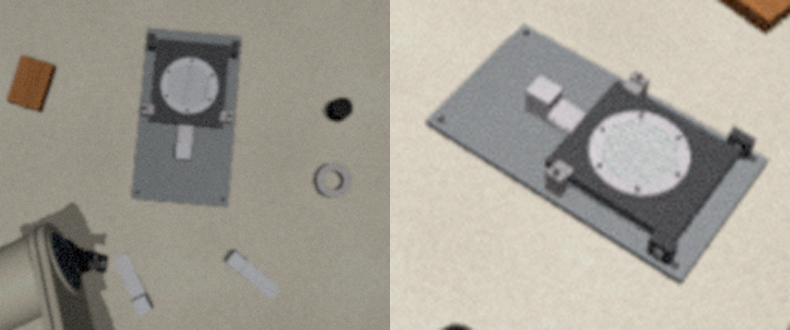

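The wedge at (185,142) in the left panel sits square under the middle of the edge. The other things are where they were, and the arm is clear.

```bash
python3 -c "
from rig import manip
manip.sign_off();print(manip.get_time())"
```

```text
the job is handed in; nothing more can be done
the job is handed in; nothing more can be done
```

The wedge is in place under the middle of the plate's free edge, let go, and the job is handed in. The robot's clock read 51.3 s at the last check, against the 64 s limit.

- **Pick-up and insertion:** I took the leftmost of the three look-alike wedges and laid it on the deck within about 0.1 mm and 0.001 rad of square. It touched the plate at about 57 mm of slide and lifted it over the next 20 mm, which matches the 3.1 mm stop. Then it stalled.
- **Pushing it tight:** The first two pushes, gripped and then with closed fingers, reached only about 17 N. The fingers also dragged down on the heel with 10–12 N, which used up part of the push. I repeated the closed-finger push with the vertical load held to about 4 N. The wedge crept in another 0.7 mm and held at 21 N.
- **Last checks:** The final pictures show the wedge square and centred and the other objects where they were. The wrist force was about zero with the arm clear.
- **Not measured:** I had no direct reading of how hard the wedge presses on the deck. From the push force and friction I estimate about 13 N, between the 7 N needed and the 40 N limit. I did not read the plate angle, so the lift is judged from the wedge's travel.

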